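# Line up the tap cover plate with a drift and drop the bolt

## Robot

A 7-joint arm with a two-finger parallel gripper is mounted at the origin on the work surface. World frame = base frame: x ahead of the robot, y to its left, z up, the work surface at z = 0. Lengths are in m, angles in rad, forces in N, time in s.
With the tool pointing down it reaches from about 0.425 to 0.825 m from the base axis. Payload 3.6 kg.
Tool frame: the origin (TCP) lies midway between the tips of the shut fingers; the grasp point (between the pads) lies 19 mm behind it; y points along the fingers, z is the direction in which the jaws open and shut, and the axes are right-handed (so a half turn about y gives the same grasp; the last joint's range is limited). The gripper opens to 93 mm and grips with 3 to 60 N. Pads are 15 mm wide; open, the fingers measure 128 mm over their backs; the gripper's body (75 mm by 188 mm) begins 65 mm behind the grasp point.
Start: joints at [-1.349, 0.615, -0.013, 1.423, 0.008, 1.103, -0.04], TCP at [0.159, 0.63, 0.219] pointing down, gripper open.
Joint ranges: [-3.12, 3.12], [-0.3, 2.06], [-1.34, 1.32], [0.26, 2.42], [-1.36, 4.5], [0.01, 1.98], [-2.84, 2.84]. Speed limits (rad/s): [2.79, 2.79, 3.14, 3.14, 3.14, 3.14, 3.14].

## Interface

Orientations are given as [roll, pitch, yaw] about the fixed x, y, z axes, in that order (R = Rz(yaw) Ry(pitch) Rx(roll)).
In Python, from rig import robot gives the robot as it stands.
- The arm moves only by the shell command python3 -m creep 'ROWS' [OPENING] [FORCE]. ROWS is text: rows parted by semicolons, each of 4 numbers parted by spaces: the shift along the tool's x, y, z in m, then the turn about the tool's y in degrees. In form: dx dy dz twist; .... A call has exactly 8 rows; each row is the pose to reach, as a shift and turn from the pose measured when the call began, along the tool's axes at that moment; what a row does not reach only later rows make up. A row lasts 1/10 s, in which the tool goes at most 50 mm and 8.59 degrees, less where a joint would pass 70% of its speed; a pose out of reach is approached as far as the arm can. A call with a gripper value outside its range is refused whole. OPENING is the opening, from 0 (shut) to 1 (fully open), set as the call begins (- or left out, the last holds). The fingers move at their own pace and stop on an object; FORCE is the grip in N (left out, the last holds). Time passes only in rows, so rows that repeat a pose let the fingers close, or fill a call up. It gives the time, the measured TCP pose, the force and the opening at its end, in the units of the state.
- robot.get_state(): the state, without advancing time (a new reading comes with each control period).
- robot.get_image(name): name is "side" or "top"; returns (picture, depth): 384x512x3 uint8, blue, green, red; 384x512 float32, m along the optical axis (not along the pixel's ray), 0 where there is no reading.
- robot.get_calibration(name): a dict with "camera_matrix" (3x3 intrinsics, pixels), "dist_coeffs" ([k1, k2, p1, p2, k3] as OpenCV has them; the pictures are not rectified), "extrinsics" (4x4, takes a point from camera to world coordinates). Camera axes: x right, y down, z forward; pixel columns grow to the right and rows downward; lengths in m; the calibration is good to about 2 mm. A picture is of the moment at which its call begins. get_calibration takes no time and is no camera call.
- robot.sign_off(): hands the job in, once; it reports no verdict.
The state is a dict: "time": time; "qpos": joint angles; "joint_velocities": joint speeds; "tau": joint torques, N m; "position": TCP position; "ee_rot": TCP orientation; "force": force on the tool from outside, world axes, zero at the start; "wrist_torque": the same for the moment, N m; "finger_gap": finger opening in m.
Only numpy, scipy, OpenCV 4.12 (cv2) and the standard library are available. Lean on these libraries where they do the work, as an engineer would, in place of code of your own. Each camera call takes 0.05 s, during which the arm holds its last target.

## Task

The tap's cover plate has slipped lengthwise on its steel ledge, so the holes no longer line up. Take the tapered drift (tall round handle) from the wooden rack and push it tip first fully down into one of the two end holes so that it draws the plate into line; leave it there. Then take the bolt with the square head from the rack, drop it fully home in the other hole and let go.

Things in the scene. Friction and masses are not known exactly. Their poses are not given: they have to be found in the camera images.
- drift_grip (a point): Aluminium drift, 0.22 kg, standing tip down in one of 3 wells of a fixed 72 mm high wooden rack. Round handle 26 mm wide, 54 tall; under it a flange 52 wide, 8 thick, resting on the rack; below: shank 36 wide, 20 long, then a taper 45 long to an 8 mm tip. Point: on the axis in the handle, 38 mm above the flange's underside, 24 below the handle's top, 103 above the tip. z up.
- bolt_grip (a point): Steel bolt, 0.35 kg, head up in another well, 80 or 160 mm away (the third holds an unneeded sink stopper). Square head 26x26 mm, 42 tall, flats facing its x and y; flange 52 wide, 8 thick; shank 30 wide, 28 long; blunt nose 14 long. Point: on the axis in the head, 33 mm above the flange's underside, 17 below the top, 75 above the nose end. z up.
- ledge: Fixed steel tap ledge 100 (its x) by 250 mm (its y), deck top 70 mm above the table; origin on the table under its centre, z up. Two through holes 40 mm wide, 85 mm either way from the centre along its y. On the deck lies the aluminium cover plate, 8 mm thick (top at 78 mm), between side lips 82 mm high. The drift and bolt have free room below.
- cover (a joint): How far (m) the cover plate has slid along the ledge's +y; 0 = lined up. Starts 0.010 to 0.016, travels 0.020 either way, cannot lift or turn, slides with 1.5 N friction and stays put. Its two 40 mm holes are 85 mm either way from its own centre, where a tap stub 44 mm wide stands 28 mm above the plate. The drift's flange ends resting on the plate.
Mind the look-alikes: they are no part of the job. What is shaped like the part that bears bolt_grip but purple, red or turquoise is not meant.

How it is judged:
By the outcome, as a careful person would: the job done as asked, in the order asked, and still so for the second after the job is handed in, with the robot touching nothing.
It also fails if it takes over 54 s, if anything falls off the work surface, if the arm or the gripper's body presses on something with over 40 N, if the wrist force passes 120 N, or if a joint passes its speed limit or range.

## Working session

There is one attempt and no reset: what is moved stays moved. The work goes in short steps, Python scripts to look and compute and a shell command to move; the robot and the scene stay as the last step left them, time stands still between calls to the robot, and variables do not carry over. Pictures are saved under pics/ and viewed, and the job is handed in when it is done.

```bash
mkdir -p pics; ls; cat > h.py <<'E'
import numpy as np, cv2
from rig import robot
from scipy.spatial.transform import Rotation as R
def grab(n,tag):
    im,d=robot.get_image(n); cv2.imwrite(f'pics/{tag}.png',im); np.savez(f'pics/{tag}.npz',im=im,d=d); return im,d
def cal(n):
    c=robot.get_calibration(n); return np.array(c['camera_matrix']),np.array(c['dist_coeffs']),np.array(c['extrinsics'])
def ray(n,uv):
    K,D,E=cal(n); p=cv2.undistortPoints(np.array(uv,float).reshape(-1,1,2),K,D).reshape(-1,2)
    r=np.c_[p,np.ones(len(p))]@E[:3,:3].T; return E[:3,3],r
def onz(n,uv,z):
    o,r=ray(n,uv); return o+r*((z-o[2])/r[:,2])[:,None]
def cloud(n,d):
    K,D,E=cal(n); h,w=d.shape; u,v=np.meshgrid(np.arange(w),np.arange(h))
    p=cv2.undistortPoints(np.stack([u,v],-1).reshape(-1,1,2).astype(float),K,D).reshape(h,w,2)
    P=np.dstack([p*d[...,None],d]); return P@E[:3,:3].T+E[:3,3]
E
python3 - <<'E'
from h import *
for n in('side','top'):
    grab(n,n+'0'); K,D,E=cal(n); print(n,K.round(1).tolist(),D,E.round(3).tolist())
s=robot.get_state(); print(s)
print(R.from_euler('xyz',s['ee_rot']).as_matrix().round(3))
E
```

```text
pics
side [[418.1, 0.0, 252.7], [0.0, 418.1, 192.5], [0.0, 0.0, 1.0]] [-0.00288682  0.          0.          0.          0.        ] [[-0.999, -0.02, 0.038, 0.44], [-0.039, 0.795, -0.605, 0.659], [-0.018, -0.606, -0.795, 0.812], [0.0, 0.0, 0.0, 1.0]]
top [[484.3, 0.0, 257.7], [0.0, 484.3, 183.7], [0.0, 0.0, 1.0]] [-0.15260052  0.          0.          0.          0.        ] [[0.014, -0.993, 0.118, 0.354], [-1.0, -0.015, -0.01, 0.12], [0.012, -0.118, -0.993, 1.023], [0.0, 0.0, 0.0, 1.0]]
{'time': 0.1, 'qpos': array([-1.34950774,  0.6157711 , -0.0126129 ,  1.42469391,  0.00806179,
        1.10340496, -0.04038936]), 'joint_velocities': array([ 1.76235981e-05, -4.31117409e-03, -7.57951441e-04, -2.66576341e-03,
        1.02116019e-04,  1.90369841e-04, -1.08014579e-03]), 'tau': array([ 1.55663642e-03, -4.60037327e+01,  2.10328465e-01, -1.66243494e+01,
       -6.11443282e-02,  1.69558113e-02,  1.07854344e-04]), 'position': array([0.15922906, 0.62947994, 0.2176452 ]), 'ee_rot': array([-1.57302474e+00,  5.94362754e-06, -2.47733012e-01]), 'force': array([-0.37166155,  1.19350634, -1.16677565]), 'wrist_torque': array([0.00359817, 0.03801351, 0.03601079]), 'finger_gap': 0.09302283592285499}
[[ 0.969 -0.001  0.245]
 [-0.245 -0.002  0.969]
 [-0.    -1.    -0.002]]
```

View pics/side0.png

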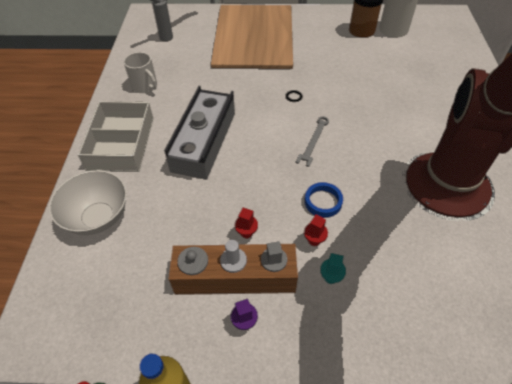

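View pics/top0.png

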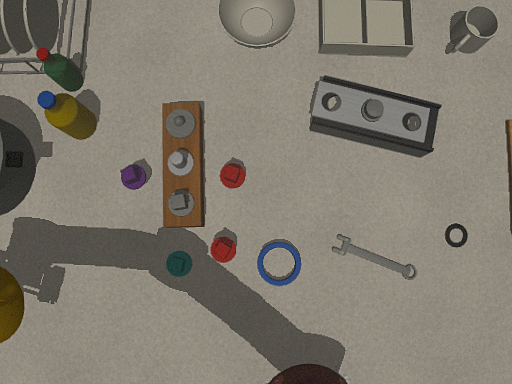

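```bash
python3 - <<'E'
from h import *
t=np.load('pics/top0.npz'); s=np.load('pics/side0.npz')
a=cv2.resize(t['im'][60:170,295:455],None,fx=5,fy=5,interpolation=cv2.INTER_CUBIC); cv2.imwrite('pics/z1.png',a)
a=cv2.resize(t['im'][95:235,130:260],None,fx=4.2,fy=4.2,interpolation=cv2.INTER_CUBIC); cv2.imwrite('pics/z2.png',a)
for n,z in(('top',t),('side',s)):
    C=cloud(n,z['d'])
    pts={'top':[(180,121),(180,158),(181,200),(350,103),(395,115),(373,107),(331,101),(412,122)],'side':[(190,256),(232,246),(274,250),(192,128),(205,108),(198,117)]}[n]
    for u,v in pts: print(n,u,v,C[v,u].round(4))
E
```

```text
top 180 121 [0.5822 0.2632 0.1098]
top 180 158 [0.5052 0.2567 0.1347]
top 181 200 [0.4281 0.2546 0.1184]
top 350 103 [ 0.6332 -0.074   0.0795]
top 395 115 [ 0.6117 -0.1677  0.0761]
top 373 107 [ 0.6186 -0.1145  0.1058]
top 331 101 [ 6.601e-01 -4.820e-02  5.000e-04]
top 412 122 [ 0.6169 -0.2281  0.0029]
side 190 256 [0.5867 0.278  0.1075]
side 232 246 [0.5052 0.2718 0.1386]
side 274 250 [0.4273 0.2695 0.1235]
side 192 128 [ 0.635  -0.0995  0.0778]
side 205 108 [ 0.6103 -0.1748  0.0777]
side 198 117 [ 0.6173 -0.1084  0.1069]
```

View pics/z1.png

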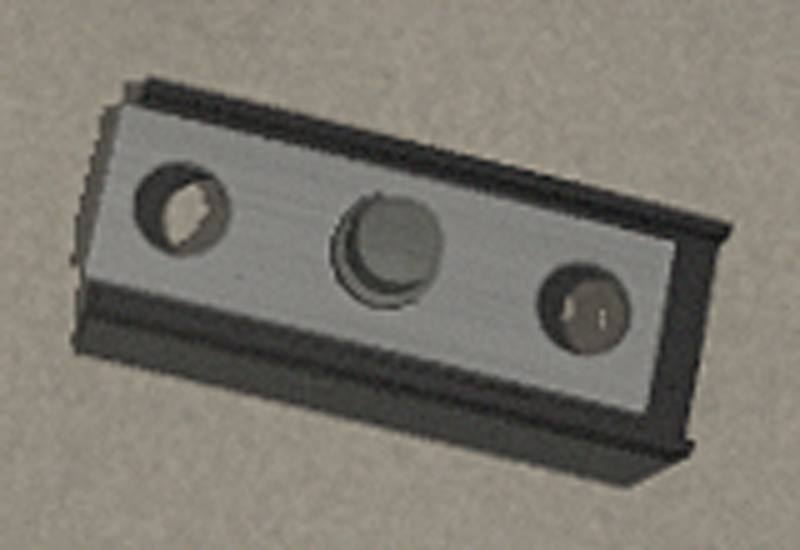

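View pics/z2.png

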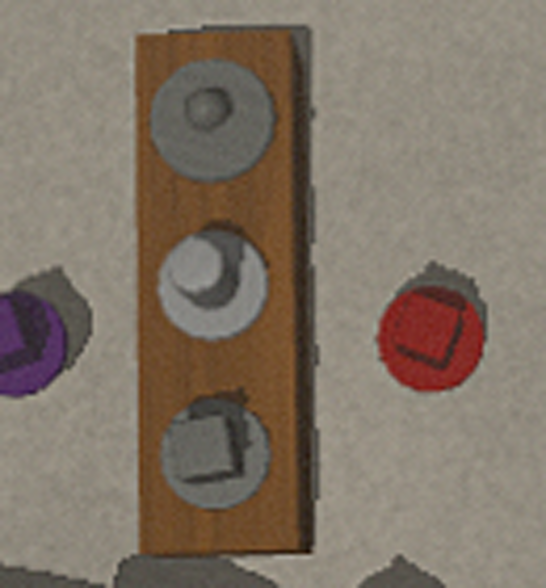

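```bash
python3 - <<'E'
from h import *
t=np.load('pics/top0.npz'); s=np.load('pics/side0.npz')
for n,z in(('top',t),('side',s)):
    im=z['im']; hsv=cv2.cvtColor(im,cv2.COLOR_BGR2HSV); C=cloud(n,z['d'])
    # plate mask: height 0.07..0.085 in ledge region
    reg=(C[...,0]>0.5)&(C[...,0]<0.75)&(C[...,1]>-0.27)&(C[...,1]<0.04)
    m=(reg&(C[...,2]>0.073)&(C[...,2]<0.09)&(hsv[...,2]>95)).astype(np.uint8)
    k=cv2.findContours(m,cv2.RETR_CCOMP,cv2.CHAIN_APPROX_NONE)
    cs,h=k
    for c,hh in zip(cs,h[0]):
        if len(c)<20: continue
        W=onz(n,c.reshape(-1,2),0.078)[:,:2].astype(np.float32)
        (cx,cy),(w,hgt),a=cv2.minAreaRect(W); e=cv2.fitEllipse(W) if len(W)>5 else 0
        print(n,'hole' if hh[3]>=0 else 'outer',len(c),'rect',np.round([cx,cy,w,hgt,a],4),'ell',np.round([*e[0],*e[1]],4))
    # ledge incl lips
    m=(reg&(C[...,2]>0.065)&(C[...,2]<0.09)).astype(np.uint8)
    c=max(cv2.findContours(m,cv2.RETR_EXTERNAL,cv2.CHAIN_APPROX_NONE)[0],key=len)
    W=C[c[:,0,1],c[:,0,0]][:,:2].astype(np.float32)
    print(n,'ledge',np.round(np.hstack([*cv2.minAreaRect(W)]),4))
    cv2.imwrite(f'pics/m_{n}.png',cv2.resize(m*255,None,fx=1,fy=1))
    # rack items
    for name,x in(('drift',.505),('bolt',.427)):
        for lab,lo,hi,zz,nom in(('flange',.075,.086,.080,52),('top',.115 if name=='bolt' else .126,.16,.122 if name=='bolt' else .134,26)):
            m=((abs(C[...,0]-x)<.035)&(abs(C[...,1]-.262)<.04)&(C[...,2]>lo)&(C[...,2]<hi)&(hsv[...,1]<80)).astype(np.uint8)
            c=max(cv2.findContours(m,cv2.RETR_EXTERNAL,cv2.CHAIN_APPROX_NONE)[0],key=len)
            W=onz(n,c.reshape(-1,2),zz)[:,:2].astype(np.float32)
            P=C[m>0]
            print(n,name,lab,'circ',np.round([*cv2.minEnclosingCircle(W)[0],cv2.minEnclosingCircle(W)[1]],4),'rect',np.round(np.hstack([*cv2.minAreaRect(W)]),4),'depth mean',P.mean(0).round(4))
E
```

```text
top outer 289 rect [ 6.17900e-01 -1.18300e-01  2.36200e-01  7.52000e-02  7.73953e+01] ell [ 0.6181 -0.1168  0.0808  0.3112]
top hole 20 rect [ 5.98100e-01 -1.14500e-01  2.08000e-02  6.90000e-03  7.52522e+01] ell [ 0.5985 -0.1142  0.0066  0.021 ]
top hole 56 rect [ 5.99600e-01 -2.00500e-01  4.33000e-02  4.01000e-02  4.50273e+01] ell [ 0.5991 -0.2008  0.0407  0.0426]
top hole 72 rect [ 6.24300e-01 -1.18500e-01  4.77000e-02  4.63000e-02  8.82806e+01] ell [ 0.6237 -0.1196  0.0452  0.0487]
top hole 56 rect [ 6.35900e-01 -3.54000e-02  4.20000e-02  4.03000e-02  4.46758e+01] ell [ 0.6362 -0.0352  0.041   0.042 ]
top ledge [ 0.6154 -0.1293  0.2586  0.1034 77.5349]
top drift flange circ [0.5059 0.2645 0.0257] rect [ 0.5053  0.2635  0.0482  0.0499 42.7725] depth mean [0.5023 0.2609 0.0799]
top drift top circ [0.5058 0.2633 0.013 ] rect [0.5061 0.2643 0.0247 0.0225 1.993 ] depth mean [0.506  0.264  0.1335]
top bolt flange circ [0.4262 0.2605 0.0256] rect [0.4264 0.2612 0.049  0.0493 1.0119] depth mean [0.4246 0.2574 0.0799]
top bolt top circ [0.4262 0.2596 0.0165] rect [ 0.4261  0.2605  0.026   
[... 1007 characters left out ...]
0395  0.0416]
side outer 24 rect [ 6.4010e-01 -2.4630e-01  4.3200e-02  8.1000e-03  7.8597e+01] ell [ 0.6399 -0.2381  0.0116  0.0605]
side ledge [ 0.6178 -0.1269  0.2632  0.1027 77.4617]
side drift flange circ [0.5072 0.2688 0.0267] rect [ 0.5069  0.2711  0.0504  0.0484 10.3088] depth mean [0.506  0.2746 0.0805]
side drift top circ [0.5081 0.2701 0.0143] rect [5.07000e-01 2.69300e-01 2.46000e-02 2.73000e-02 3.17066e+01] depth mean [0.507  0.2696 0.134 ]
side bolt flange circ [0.4271 0.2649 0.0264] rect [0.4272 0.2679 0.0493 0.046  1.6309] depth mean [0.4276 0.2723 0.0806]
side bolt top circ [0.4282 0.2653 0.0184] rect [ 0.4276  0.2657  0.0261  0.0294 12.4605] depth mean [0.4276 0.2656 0.1219]
```

```bash
python3 - <<'E'
from h import *
t=np.load('pics/top0.npz')
C=cloud('top',t['d'])
for u,v in((46,100),(75,115),(15,155),(10,305),(45,150),(42,55),(300,378),(2,300)): print(u,v,C[v,u].round(3))
H=C[...,2]
m=(H>0.1)&(C[...,1]>.3); P=C[m]
for x in np.arange(.1,.9,.1):
    q=P[(P[:,0]>x)&(P[:,0]<x+.1)]
    if len(q): print(x.round(1),q.min(0).round(3),q.max(0).round(3))
E
```

```text
46 100 [0.598 0.496 0.2  ]
75 115 [0.59  0.468 0.124]
15 155 [0.507 0.579 0.137]
10 305 [0.211 0.613 0.06 ]
45 150 [ 0.544  0.582 -0.005]
42 55 [0.696 0.526 0.171]
300 378 [0.073 0.018 0.015]
2 300 [0.223 0.621 0.079]
0.2 [0.232 0.566 0.1  ] [0.263 0.612 0.134]
0.4 [0.432 0.568 0.1  ] [0.5   0.621 0.163]
0.5 [0.5   0.463 0.1  ] [0.6   0.636 0.203]
0.6 [0.6   0.463 0.1  ] [0.7   0.55  0.202]
0.7 [0.7   0.503 0.1  ] [0.8   0.627 0.186]
0.8 [0.8   0.566 0.1  ] [0.85  0.668 0.186]
```

```bash
python3 -m creep '0.042 0 -0.026 0; 0.085 0 -0.053 0; 0.128 0 -0.080 0; 0.170 0 -0.106 0; 0.213 0 -0.133 0; 0.255 0 -0.160 0; 0.298 0 -0.186 -1; 0.340 0 -0.213 -1.6' 1 30; cat >> h.py <<'E'
def to(p,yawz=None):
    s=robot.get_state(); M=R.from_euler('xyz',s['ee_rot']).as_matrix()
    d=M.T@(np.array(p)-s['position']); print('t',round(s['time'],2),'pos',s['position'].round(4),'jaw',round(np.degrees(np.arctan2(M[1,2],M[0,2])),1),'shift',d.round(4),'F',s['force'].round(1),'gap',round(s['finger_gap'],4))
    return d
E
python3 -c "
from h import *
to([.5067,.267,.18])"
```

```text
time: 0.9
position: [0.4364, 0.3392, 0.2179]
ee_rot: [-1.573, 0.0, -0.219]
force: [1.0, 0.4, 0.6]
finger_gap: 0.093
t 0.9 pos [0.4364 0.3392 0.2179] jaw 77.4 shift [ 0.0844  0.038  -0.0551] F [1.  0.4 0.6] gap 0.093
```

```bash
python3 -m creep '0.035 0.01 -0.023 0; 0.07 0.025 -0.046 0; 0.0844 0.038 -0.0551 0; 0.0844 0.038 -0.0551 0; 0.0844 0.038 -0.0551 0; 0.0844 0.038 -0.0551 0; 0.0844 0.038 -0.0551 0; 0.0844 0.038 -0.0551 0'; python3 - <<'E'
from h import *
to([.5067,.267,.091])
for n in('top','side'):
    im,d=grab(n,n+'1'); C=cloud(n,d)
    m=(abs(C[...,0]-.507)<.1)&(abs(C[...,1]-.267)<.1)&(C[...,2]>.165)&(C[...,2]<.21)
    print(n,m.sum(),C[m].min(0).round(3) if m.sum() else 0,C[m].max(0).round(3) if m.sum() else 0)
a=np.hstack([cv2.resize(np.load('pics/top1.npz')['im'][70:270,80:290],(400,381)),cv2.resize(np.load('pics/side1.npz')['im'][150:350,130:340],(400,381))])
cv2.imwrite('pics/z3.png',a)
E
```

```text
time: 1.7
position: [0.506, 0.2686, 0.1806]
ee_rot: [-1.572, 0.0, -0.216]
force: [-0.4, 0.1, -1.6]
finger_gap: 0.093
t 1.7 pos [0.506  0.2686 0.1806] jaw 77.6 shift [ 0.001   0.0896 -0.0013] F [-0.4  0.1 -1.6] gap 0.093
top 0 0 0
side 90 [0.492 0.222 0.182] [0.53  0.331 0.21 ]
```

View pics/z3.png

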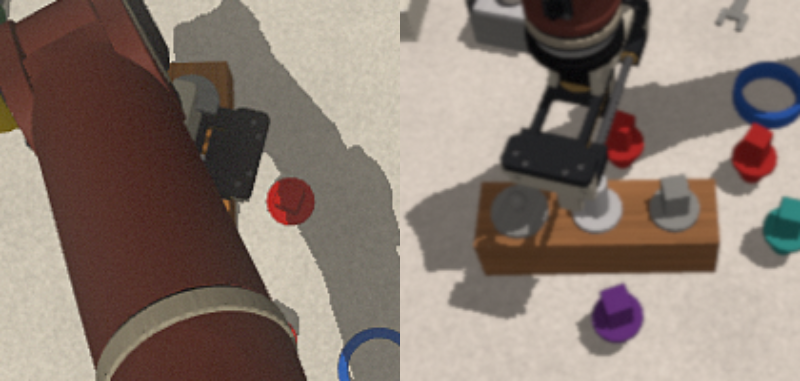

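```bash
python3 -m creep '0.001 0.03 -0.001 0; 0.001 0.06 -0.001 0; 0.001 0.08 -0.001 0; 0.001 0.0895 -0.001 0; 0.001 0.0895 -0.001 0; 0.001 0.0895 -0.001 0; 0.001 0.0895 -0.001 0; 0.001 0.0895 -0.001 0'; python3 -m creep '0 0 0 0; 0 0 0 0; 0 0 0 0; 0 0 0 0; 0 0 0 0; 0 0 0 0; 0 0 0 0; 0 0 0 0' 0 40; python3 -c "
from h import *
to([.5067,.267,.091])"
```

```text
time: 2.6
position: [0.5078, 0.2669, 0.092]
ee_rot: [-1.571, -0.002, -0.218]
force: [0.7, 0.6, -0.0]
finger_gap: 0.093
time: 3.4
position: [0.5078, 0.2669, 0.092]
ee_rot: [-1.571, -0.002, -0.218]
force: [0.2, -0.2, 0.1]
finger_gap: 0.0335
t 3.4 pos [0.5078 0.2669 0.092 ] jaw 77.5 shift [-0.0011  0.001  -0.0001] F [ 0.2 -0.2  0.1] gap 0.0335
```

```bash
python3 -m creep '0 0 0 0; 0 0 0 0; 0 0 0 0; 0 0 0 0; 0 0 0 0; 0 0 0 0; 0 0 0 0; 0 0 0 0' 0 40; python3 -m creep '0 -0.02 0 0; 0 -0.04 0 0; 0 -0.07 0 0; 0 -0.1 0 0; 0 -0.13 0 0; 0 -0.145 0 0; 0 -0.145 0 0; 0 -0.145 0 0';  python3 -c "
from h import *
to([.5067,.267,.091])"
```

```text
time: 4.2
position: [0.5076, 0.2663, 0.092]
ee_rot: [-1.572, -0.001, -0.218]
force: [-0.8, -2.6, 1.3]
finger_gap: 0.0258
time: 5.0
position: [0.5069, 0.267, 0.236]
ee_rot: [-1.572, -0.0, -0.217]
force: [0.6, 0.7, -3.3]
finger_gap: 0.0254
t 5.0 pos [0.5069 0.267  0.236 ] jaw 77.6 shift [-0.0002  0.145   0.0002] F [ 0.6  0.7 -3.3] gap 0.0254
```

```bash
python3 -m creep '0.015 0 -0.035 0; 0.034 0 -0.079 0; 0.053 0 -0.124 0; 0.072 0 -0.169 0; 0.092 0 -0.214 0; 0.111 0 -0.259 0; 0.130 0 -0.304 0; 0.149 0 -0.349 0'; python3 -c "
from h import *
to([.598,-.2108,.195])"
```

```text
time: 5.8
position: [0.5765, -0.1072, 0.2343]
ee_rot: [-1.572, 0.003, -0.217]
force: [0.4, -0.1, -2.7]
finger_gap: 0.0259
t 5.8 pos [ 0.5765 -0.1072  0.2343] jaw 77.6 shift [ 0.0434  0.0393 -0.0965] F [ 0.4 -0.1 -2.7] gap 0.0259
```

```bash
python3 -m creep '0.018 0 -0.04 0; 0.036 0 -0.08 0; 0.0434 0 -0.0965 0; 0.0434 0.02 -0.0965 0; 0.0434 0.039 -0.0965 0; 0.0434 0.039 -0.0965 0; 0.0434 0.039 -0.0965 0; 0.0434 0.039 -0.0965 0'; python3 - <<'E'
from h import *
to([.598,-.2108,.195])
for n in('top','side'): grab(n,n+'2')
a=np.hstack([cv2.resize(np.load('pics/top2.npz')['im'][50:190,290:450],(400,350)),cv2.resize(np.load('pics/side2.npz')['im'][60:200,130:290],(400,350))])
cv2.imwrite('pics/z4.png',a)
E
```

```text
time: 6.6
position: [0.5987, -0.2103, 0.1959]
ee_rot: [-1.572, 0.002, -0.216]
force: [-0.0, -0.0, -2.1]
finger_gap: 0.0252
t 6.6 pos [ 0.5987 -0.2103  0.1959] jaw 77.6 shift [-0.0006  0.0009 -0.0006] F [-0.  -0.  -2.1] gap 0.0252
```

View pics/z4.png

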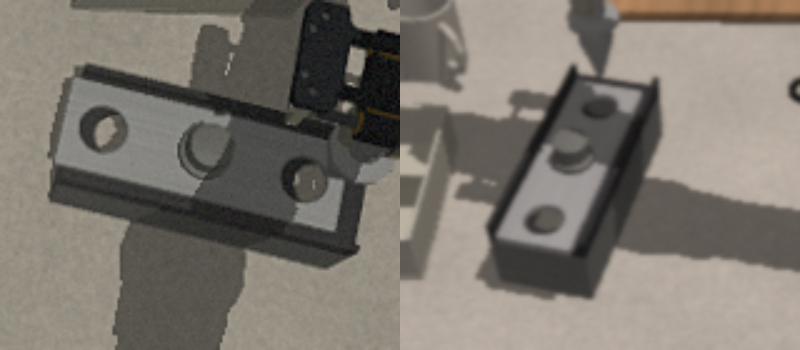

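```bash
python3 - <<'E'
from h import *
z=np.load('pics/side2.npz'); C=cloud('side',z['d'])
print(onz('side',[(209.5,88),(209.5,89.5),(210,91)],.114).round(4))
m=(abs(C[...,0]-.6)<.04)&(abs(C[...,1]+.21)<.05)&(C[...,2]>.11)&(C[...,2]<.16)
for lo in np.arange(.11,.16,.005):
    q=C[m&(C[...,2]>=lo)&(C[...,2]<lo+.005)]
    if len(q): print(round(lo,3),len(q),q.min(0).round(4),q.max(0).round(4),q.mean(0).round(4))
cv2.imwrite('pics/z5.png',cv2.resize(z['im'][55:115,175:245],None,fx=8,fy=8,interpolation=cv2.INTER_CUBIC))
E
```

```text
[[ 0.5985 -0.211   0.114 ]
 [ 0.5979 -0.205   0.114 ]
 [ 0.596  -0.199   0.114 ]]
0.11 5 [ 0.5945 -0.2089  0.1125] [ 0.6018 -0.2022  0.1147] [ 0.5977 -0.2057  0.1137]
0.115 5 [ 0.5938 -0.2064  0.1168] [ 0.6011 -0.2034  0.1199] [ 0.5976 -0.2043  0.1187]
0.12 3 [ 0.5935 -0.2066  0.1208] [ 0.6032 -0.2029  0.1237] [ 0.5974 -0.2041  0.1227]
0.125 8 [ 0.5928 -0.2042  0.1259] [ 0.6051 -0.1981  0.1299] [ 0.5986 -0.2005  0.1284]
0.13 9 [ 0.5894 -0.205   0.1309] [ 0.6076 -0.1968  0.1348] [ 0.5957 -0.2011  0.1332]
0.135 7 [ 0.5911 -0.2004  0.1358] [ 0.6065 -0.1977  0.1399] [ 0.5987 -0.1989  0.1377]
0.14 10 [ 0.5864 -0.2059  0.1402] [ 0.6028 -0.194   0.1449] [ 0.5945 -0.1976  0.1424]
0.145 17 [ 0.5854 -0.2031  0.1451] [ 0.6106 -0.1919  0.15  ] [ 0.5973 -0.1965  0.1477]
0.15 13 [ 0.5827 -0.2058  0.1504] [ 0.6097 -0.1915  0.1543] [ 0.595  -0.1963  0.1527]
0.155 20 [ 0.5818 -0.202   0.1555] [ 0.6118 -0.1894  0.1598] [ 0.5977 -0.1948  0.1577]
```

View pics/z5.png

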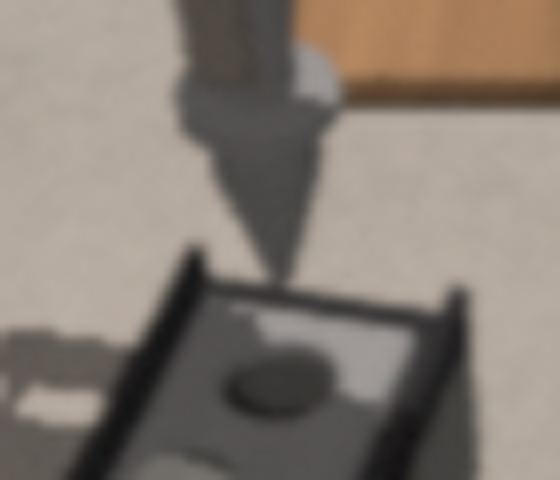

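```bash
python3 -m creep '0.000 0.01 0 0; 0 0.02 0 0; 0 0.03 0 0; 0 0.035 0 0; 0 0.04 0 0; 0 0.045 0 0; 0 0.05 0 0; 0 0.055 0 0' - 50; python3 -c "
from h import *
to([.5987,-.2105,.098])"
```

```text
time: 7.5
position: [0.5992, -0.2099, 0.1414]
ee_rot: [-1.571, 0.0, -0.216]
force: [0.3, 1.7, -0.1]
finger_gap: 0.0253
t 7.5 pos [ 0.5992 -0.2099  0.1414] jaw 77.6 shift [-0.0004  0.0434 -0.0007] F [ 0.3  1.7 -0.1] gap 0.0253
```

```bash
python3 -m creep '0 0.005 0 0; 0 0.01 0 0; 0 0.015 0 0; 0 0.02 0 0; 0 0.025 0 0; 0 0.028 0 0; 0 0.028 0 0; 0 0.028 0 0'; python3 -c "
from h import *
to([.5987,-.2105,.098])"
```

```text
time: 8.3
position: [0.5989, -0.2109, 0.113]
ee_rot: [-1.572, 0.0, -0.217]
force: [1.3, -0.6, -3.3]
finger_gap: 0.0255
t 8.3 pos [ 0.5989 -0.2109  0.113 ] jaw 77.6 shift [-0.0003  0.015   0.0004] F [ 1.3 -0.6 -3.3] gap 0.0255
```

```bash
python3 -m creep '0 0.003 0 0; 0 0.006 0 0; 0 0.009 0 0; 0 0.012 0 0; 0 0.014 0 0; 0 0.015 0 0; 0 0.015 0 0; 0 0.015 0 0'; python3 -c "
from h import *
to([.5987,-.2105,.098])"
```

```text
time: 9.1
position: [0.599, -0.212, 0.098]
ee_rot: [-1.573, -0.0, -0.217]
force: [0.4, -3.9, 0.7]
finger_gap: 0.0255
t 9.1 pos [ 0.599 -0.212  0.098] jaw 77.6 shift [-0.0006  0.      0.0014] F [ 0.4 -3.9  0.7] gap 0.0255
```

```bash
python3 -m creep '0 0.001 0 0; 0 0.0015 0 0; 0 0.002 0 0; 0 0.002 0 0; 0 0.002 0 0; 0 0.002 0 0; 0 0.002 0 0; 0 0.002 0 0'; python3 -c "
from h import *
to([.5987,-.2105,.098])"
```

```text
time: 9.9
position: [0.599, -0.2121, 0.0979]
ee_rot: [-1.573, -0.001, -0.217]
force: [-3.2, -1.9, 7.8]
finger_gap: 0.0252
t 9.9 pos [ 0.599  -0.2121  0.0979] jaw 77.5 shift [-0.0006 -0.0001  0.0015] F [-3.2 -1.9  7.8] gap 0.0252
```

```bash
python3 -m creep '0 0 0 0; 0 0 0 0; 0 0 0 0; 0 0 0 0; 0 0 0 0; 0 0 0 0; 0 -0.02 0 0; 0 -0.04 0 0' 0.5 30; python3 -m creep '0 -0.03 0 0; 0 -0.06 0 0; 0 -0.09 0.03 0; 0 -0.10 0.075 0; 0 -0.10 0.12 0; 0 -0.10 0.165 0; 0 -0.10 0.21 0; 0 -0.10 0.25 0' 1; python3 - <<'E'
from h import *
to([.427,.263,.2])
for n in('top','side'): grab(n,n+'3')
a=np.hstack([cv2.resize(np.load('pics/top3.npz')['im'][50:190,290:450],(400,350)),cv2.resize(np.load('pics/side3.npz')['im'][60:200,130:290],(400,350))])
cv2.imwrite('pics/z6.png',a)
E
```

```text
time: 10.7
position: [0.5984, -0.2117, 0.1375]
ee_rot: [-1.573, 0.001, -0.217]
force: [0.7, 0.2, 1.1]
finger_gap: 0.0469
time: 11.5
position: [0.6525, 0.0355, 0.2371]
ee_rot: [-1.572, 0.001, -0.216]
force: [0.9, -0.2, 0.8]
finger_gap: 0.0928
t 11.5 pos [0.6525 0.0355 0.2371] jaw 77.6 shift [-0.269   0.0373  0.1739] F [ 0.9 -0.2  0.8] gap 0.0928
```

View pics/z6.png

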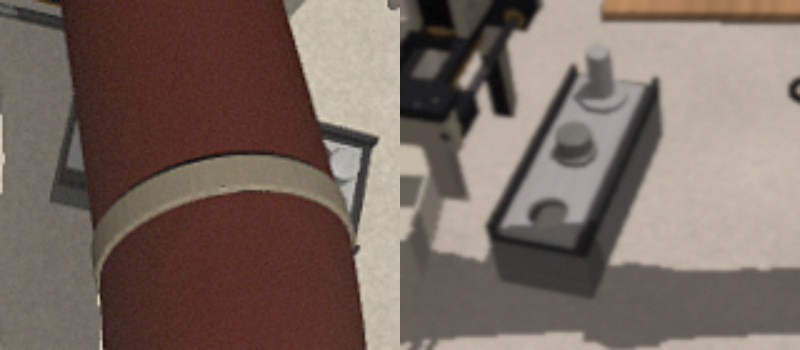

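```bash
python3 -m creep '-0.030 0 0.019 -2; -0.070 0 0.045 -5; -0.110 0 0.071 -10; -0.150 0 0.097 -15; -0.190 0 0.123 -20; -0.230 0 0.149 -24; -0.269 0.01 0.174 -24.3; -0.269 0.02 0.174 -24.3'; python3 -c "
from h import *
to([.427,.263,.087])"
```

```text
time: 12.4
position: [0.4193, 0.2739, 0.2185]
ee_rot: [-1.56, 0.002, 0.231]
force: [0.4, 0.1, -0.3]
finger_gap: 0.0929
t 12.4 pos [0.4193 0.2739 0.2185] jaw 103.2 shift [ 0.0053  0.1314 -0.0137] F [ 0.4  0.1 -0.3] gap 0.0929
```

```bash
python3 -m creep '0.0053 0.01 -0.0137 1.2; 0.0053 0.02 -0.0137 1.2; 0.0053 0.04 -0.0137 1.2; 0.0053 0.04 -0.0137 1.2; 0.0053 0.04 -0.0137 1.2; 0.0053 0.04 -0.0137 1.2; 0.0053 0.04 -0.0137 1.2; 0.0053 0.04 -0.0137 1.2'; python3 - <<'E'
from h import *
to([.427,.263,.087])
grab('side','side4')
cv2.imwrite('pics/z7.png',cv2.resize(np.load('pics/side4.npz')['im'][190:310,150:330],None,fx=4,fy=4))
E
```

```text
time: 13.2
position: [0.4279, 0.2623, 0.179]
ee_rot: [-1.56, 0.001, 0.21]
force: [0.7, -0.0, 0.7]
finger_gap: 0.0931
t 13.2 pos [0.4279 0.2623 0.179 ] jaw 102.0 shift [-0.0006  0.092  -0.0001] F [ 0.7 -0.   0.7] gap 0.0931
```

View pics/z7.png

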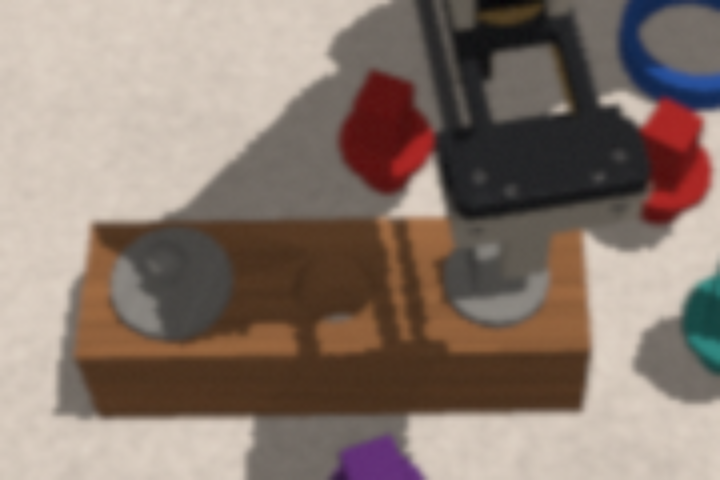

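```bash
python3 -m creep '0 0.03 0 0; 0 0.06 0 0; 0 0.08 0 0; 0 0.0915 0 0; 0 0.0915 0 0; 0 0.0915 0 0; 0 0.0915 0 0; 0 0.0915 0 0' 0.7; python3 -m creep '0 0 0 0; 0 0 0 0; 0 0 0 0; 0 0 0 0; 0 0 0 0; 0 0 0 0; 0 0 0 0; 0 0 0 0' 0 45; python3 -c "
from h import *
to([.427,.263,.087])"
```

```text
time: 14.05
position: [0.4281, 0.2636, 0.0884]
ee_rot: [-1.559, -0.001, 0.21]
force: [0.6, -0.1, 0.0]
finger_gap: 0.0651
time: 14.85
position: [0.4281, 0.2632, 0.0884]
ee_rot: [-1.56, -0.001, 0.21]
force: [-1.0, -0.5, 2.0]
finger_gap: 0.0253
t 14.85 pos [0.4281 0.2632 0.0884] jaw 102.0 shift [-0.0012  0.0014  0.    ] F [-1.  -0.5  2. ] gap 0.0253
```

```bash
python3 -m creep '0 0 0 0; 0 -0.02 0 0; 0 -0.04 0 0; 0 -0.06 0 0; 0 -0.08 0 0; 0 -0.10 0 0; 0 -0.11 0 0; 0 -0.11 0 0';  python3 -c "
from h import *
to([.427,.263,.087])
a=np.array([.2176,.976])
print('near hole from drift', np.array([.599,-.212])+.17*a, 'from cam ledge', np.array([.6166,-.128])+.085*a)
c=np.array([.6373,-.033])-.0125*a; print(c)
to([.6355,-.0455,.16])"
```

```text
time: 15.65
position: [0.4285, 0.2624, 0.1989]
ee_rot: [-1.559, -0.002, 0.21]
force: [0.2, 0.4, -3.7]
finger_gap: 0.0258
t 15.65 pos [0.4285 0.2624 0.1989] jaw 102.0 shift [-0.0016  0.1119 -0.0005] F [ 0.2  0.4 -3.7] gap 0.0258
near hole from drift [ 0.635992 -0.04608 ] from cam ledge [ 0.635096 -0.04504 ]
[ 0.63458 -0.0452 ]
t 15.65 pos [0.4285 0.2624 0.1989] jaw 102.0 shift [ 0.1382  0.0352 -0.3448] F [ 0.2  0.4 -3.7] gap 0.0258
```

```bash
python3 -m creep '0.012 0 -0.030 2; 0.030 0 -0.075 5; 0.048 0 -0.120 9; 0.066 0 -0.165 14; 0.084 0 -0.210 19; 0.102 0 -0.255 23; 0.120 0 -0.300 24.4; 0.138 0 -0.344 24.4';  python3 -c "
from h import *
to([.6355,-.0455,.16])"
```

```text
time: 16.45
position: [0.635, -0.0467, 0.1927]
ee_rot: [-1.56, 0.007, -0.216]
force: [0.9, 1.3, -3.8]
finger_gap: 0.0256
t 16.45 pos [ 0.635  -0.0467  0.1927] jaw 77.6 shift [0.0005 0.0328 0.0009] F [ 0.9  1.3 -3.8] gap 0.0256
```

```bash
python3 -m creep '0.0005 0.01 0.001 0; 0.0005 0.02 0.001 0; 0.0005 0.033 0.001 0; 0.0005 0.033 0.001 0; 0.0005 0.033 0.001 0; 0.0005 0.033 0.001 0; 0.0005 0.033 0.001 0; 0.0005 0.033 0.001 0';  python3 - <<'E'
from h import *
to([.6355,-.0455,.16])
for n in('top','side'): grab(n,n+'5')
a=np.hstack([cv2.resize(np.load('pics/top5.npz')['im'][50:190,290:450],(400,350)),cv2.resize(np.load('pics/side5.npz')['im'][60:200,130:290],(400,350))])
cv2.imwrite('pics/z8.png',a)
z=np.load('pics/side5.npz'); C=cloud('side',z['d'])
m=(abs(C[...,0]-.64)<.06)&(abs(C[...,1]+.045)<.05)
for lo in np.arange(.09,.15,.005):
    q=C[m&(C[...,2]>=lo)&(C[...,2]<lo+.005)]
    if len(q): print(round(lo,3),len(q),q.min(0).round(4),q.max(0).round(4),q.mean(0).round(4))
E
```

```text
time: 17.25
position: [0.6359, -0.0453, 0.1605]
ee_rot: [-1.559, 0.005, -0.216]
force: [0.1, -0.1, -4.0]
finger_gap: 0.0258
t 17.25 pos [ 0.6359 -0.0453  0.1605] jaw 77.6 shift [-0.0003  0.0005 -0.0003] F [ 0.1 -0.1 -4. ] gap 0.0258
0.1 1 [ 0.6294 -0.0418  0.1007] [ 0.6294 -0.0418  0.1007] [ 0.6294 -0.0418  0.1007]
0.105 3 [ 0.6303 -0.0362  0.1063] [ 0.6394 -0.0333  0.1092] [ 0.6338 -0.0348  0.1077]
0.11 8 [ 0.6229 -0.0407  0.1102] [ 0.6363 -0.0314  0.1143] [ 0.6297 -0.0343  0.1124]
0.115 11 [ 0.6202 -0.0444  0.1173] [ 0.6415 -0.0275  0.1197] [ 0.6322 -0.0313  0.1184]
0.12 23 [ 0.6196 -0.0436  0.1201] [ 0.6466 -0.0279  0.1239] [ 0.6314 -0.0328  0.1222]
0.125 16 [ 0.6203 -0.0404  0.1251] [ 0.6457 -0.0282  0.1299] [ 0.6318 -0.0318  0.1275]
0.13 15 [ 0.6214 -0.0348  0.1301] [ 0.6425 -0.0273  0.1347] [ 0.6312 -0.0302  0.1323]
0.135 1 [ 0.6272 -0.0282  0.1371] [ 0.6272 -0.0282  0.1371] [ 0.6272 -0.0282  0.1371]
0.14 5 [ 0.6098 -0.0441  0.1439] [ 0.6536 -0.0207  0.1446] [ 0.637  -0.0272  0.1442]
0.145 33 [ 0.6092 -0.0482  0.1454] [ 0.6585 -0.0161  0.15  ] [ 0.6273 -0.0262  0.148 ]
```

View pics/z8.png

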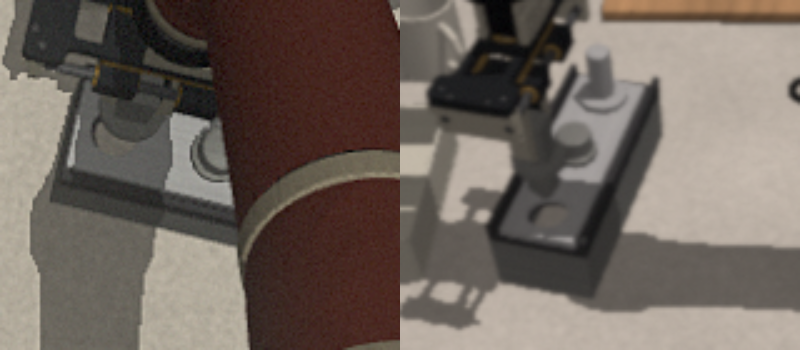

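```bash
python3 -m creep '0.001 0.008 0 0; 0.001 0.016 0 0; 0.001 0.022 0 0; 0.001 0.026 0 0; 0.001 0.030 0 0; 0.001 0.034 0 0; 0.001 0.038 0 0; 0.001 0.040 0 0';  python3 -c "
from h import *
to([.6365,-.0455,.0944])"
```

```text
time: 18.15
position: [0.6364, -0.0451, 0.1198]
ee_rot: [-1.56, 0.006, -0.216]
force: [0.3, 0.4, -3.7]
finger_gap: 0.0259
t 18.15 pos [ 0.6364 -0.0451  0.1198] jaw 77.6 shift [ 0.0003  0.0254 -0.0007] F [ 0.3  0.4 -3.7] gap 0.0259
```

```bash
python3 -m creep '0 0.004 0 0; 0 0.008 0 0; 0 0.012 0 0; 0 0.016 0 0; 0 0.020 0 0; 0 0.023 0 0; 0 0.025 0 0; 0 0.025 0 0';  python3 -c "
from h import *
to([.6365,-.0455,.0944])"
```

```text
time: 18.95
position: [0.6364, -0.0448, 0.0948]
ee_rot: [-1.56, 0.006, -0.216]
force: [0.2, 0.2, -3.7]
finger_gap: 0.0257
t 18.95 pos [ 0.6364 -0.0448  0.0948] jaw 77.6 shift [ 0.0002  0.0004 -0.0006] F [ 0.2  0.2 -3.7] gap 0.0257
```

Free all the way; release with a small opening, then raise.

```bash
python3 -m creep '0 0.0005 0 0; 0 0 0 0; 0 0 0 0; 0 0 0 0; 0 0 0 0; 0 0 0 0; 0 -0.02 0 0; 0 -0.04 0 0' 0.5 30; python3 -m creep '0 -0.03 0 0; 0 -0.06 0 0; 0 -0.09 0.03 0; 0 -0.10 0.075 0; 0 -0.10 0.12 0; 0 -0.10 0.165 0; -0.04 -0.10 0.2 0; -0.08 -0.10 0.23 0'; python3 - <<'E'
from h import *
to([.6365,-.0455,.0944])
for n in('top','side'): 
    im,d=grab(n,n+'6'); C=cloud(n,d)
    for nm,x,y in(('bolt',.636,-.045),('drift',.599,-.212)):
        m=(abs(C[...,0]-x)<.03)&(abs(C[...,1]-y)<.03)
        H=C[m][:,2]; f=H[(H>.083)&(H<.095)]; t=H[(H>.11)&(H<.16)]
        print(n,nm,'flange',len(f),np.median(f) if len(f) else 0,'top',np.percentile(t,[50,90,98]).round(4) if len(t) else 0)
a=np.hstack([cv2.resize(np.load('pics/top6.npz')['im'][50:190,290:450],(400,350)),cv2.resize(np.load('pics/side6.npz')['im'][60:200,130:290],(400,350))])
cv2.imwrite('pics/z9.png',a)
E
```

```text
time: 19.75
position: [0.636, -0.0453, 0.1346]
ee_rot: [-1.56, 0.008, -0.216]
force: [0.3, 0.7, 0.1]
finger_gap: 0.0469
time: 20.55
position: [0.6093, 0.1951, 0.2366]
ee_rot: [-1.56, 0.009, -0.216]
force: [0.1, 0.5, -0.1]
finger_gap: 0.0464
t 20.55 pos [0.6093 0.1951 0.2366] jaw 77.6 shift [ 0.0793  0.139  -0.2307] F [ 0.1  0.5 -0.1] gap 0.0464
top bolt flange 266 0.08634803912077366 top [0.1275 0.1294 0.1307]
top drift flange 292 0.08645586633531527 top [0.1386 0.1415 0.1422]
side bolt flange 120 0.08651753873672008 top 0
side drift flange 157 0.08662474507124918 top [0.1319 0.1407 0.1418]
```

View pics/z9.png

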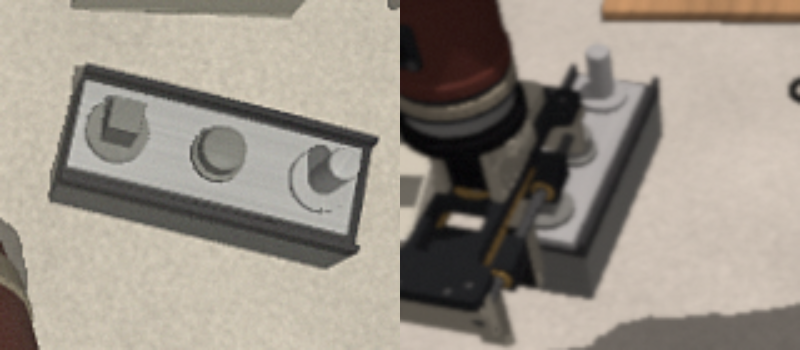

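```bash
python3 -m creep '0 0 0 0; 0 0 0 0; 0 0 0 0; 0 0 0 0; 0 0 0 0; 0 0 0 0; 0 0 0 0; 0 0 0 0'; python3 -c "
from rig import robot
print(robot.sign_off())"
```

```text
time: 21.45
position: [0.6043, 0.2032, 0.2377]
ee_rot: [-1.554, 0.014, -0.202]
force: [-0.1, -1.1, 0.2]
finger_gap: 0.0462
the job is handed in; nothing more can be done
None
```

The job is done and handed in at 21.5 s. The drift went in first: I pressed it fully down into the far (−y) end hole, where it drew the plate into line, and left it there. The square-headed bolt then went into the near hole without touching anything, and I let go.

- **Seating:** both flange tops measured about 86.5 mm in both cameras, against 86 mm expected. The tops measured about 141 mm for the drift and 130 mm for the bolt, against 140 and 128 mm. The side view had no reading of the bolt's top because the gripper blocked it.
- **Forces and clearance:** the measured forces I read stayed under 10 N. The gripper stood clear of everything at hand-in.
- **Disagreement between cameras:** they differed by about 2 mm in x and up to 5 mm in y. I used their average, and the grasps and fits agreed with it.

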